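# Balance check of a reground mower blade

## Robot

A 6-joint arm with a two-finger parallel gripper is mounted at the origin on a cart in front of the work surface, level with it; the furniture and walls round the work are solid. World frame = base frame: x ahead of the robot, y to its left, z up, the work surface at z = 0. Lengths are in mm, angles in rad, forces in N, time in s.
With the tool pointing down it reaches from about 400 to 925 mm from the base axis. Payload 12.5 kg.
Tool frame: the origin (TCP) lies at the very end of the fingers, on their centre line; the grasp point (between the pads) lies 19 mm behind it; z points along the fingers, y is the line along which they close (so a half turn about z gives the same grasp; the last joint's range is limited). The gripper opens to 95 mm and grips with 3 to 60 N. Pads are 20 mm wide; open, the fingers measure 119 mm over their backs; the gripper's body (75 mm by 180 mm) begins 59 mm behind the grasp point.
Start: joints at [1.204, 0.491, 1.559, -0, 1.092, -0.106], TCP at [161.141, 603.888, 214.661] pointing down, gripper open.
Joint ranges: [-3.1, 3.1], [-0.84, 2.19], [0.05, 2.79], [-1.13, 4.28], [0.06, 2.93], [-2.69, 2.69]. Speed limits (rad/s): [2.22, 2.22, 2.79, 3.14, 3.14, 3.14].

## Interface

Orientations are given as [roll, pitch, yaw] about the fixed x, y, z axes, in that order (R = Rz(yaw) Ry(pitch) Rx(roll)).
In Python, from cell import state, read_camera, camera_info, job_done gives the robot as it stands.
- The arm moves only by the shell command python3 -m handwheel 'ROWS'. ROWS is a JSON list of rows, 1 to 5 of them, each of 5 numbers: dx, dy, dz in mm, then a turn about the tool's z in rad, then the opening from 0.0 (shut) to 1.0 (fully open); each row is the pose to reach, as a shift and turn from the pose commanded when the command began, along the tool's axes at that moment; what a row does not reach only later rows make up. A row lasts 1/12 s, in which the tool goes at most 41.7 mm and 0.125 rad, less where a joint would pass 70% of its speed; a pose out of reach is approached as far as the arm can. The fingers move at their own pace and stop on an object; the grip force is fixed at half the most. Time passes only in rows, so rows that do not move let the fingers close. It prints the time, the measured TCP pose, the force, the opening and the grip force at its end.
- state(): the state, without advancing time (a new reading comes with each control period).
- read_camera(name): name is "scene" or "side" or "wrist"; returns (picture, depth): 480x640x3 uint8, red, green, blue; 480x640 float32, mm along the optical axis (not along the pixel's ray), 0 where there is no reading.
- camera_info(name): a dict with "vertical_fov" (degrees; the focal length in pixels is half the picture's height over the tangent of half this angle, whatever the lens; pixels are square), "cx", "cy" (the principal point, pixels), "origin" and "attitude" of the camera in the world. Camera axes: x right, y down, z forward; pixel columns grow to the right and rows downward; lengths in mm; the calibration is good to about 2 mm. A picture is of the moment at which its call begins: read the wrist's pose just before it. camera_info takes no time and is no camera call; for the wrist camera it gives the pose at the moment of the call.
- job_done(): hands the job in; it is judged then, once.
The state is a dict: "t": time; "joints": joint angles; "qvel": joint speeds; "tau": joint torques, N m; "eef_pos": TCP position; "tcp_rot": TCP orientation; "ft_force": force on the tool from outside, world axes, zero at the start; "moment": the same for the moment, N m; "opening": opening from 0.0 (shut) to 1.0 (fully open); "grip_force": force on a finger pad.
Only numpy, scipy, OpenCV 4.12 (cv2) and the standard library are available. Lean on these libraries where they do the work, as an engineer would, in place of code of your own. Each camera call takes 0.05 s, during which the arm holds its last target. There are 200 camera calls.

## Task

One tip of this mower blade broke on a stone and was ground off, so its balance point is no longer at the centre hole. Find the balance point: lay the blade, same side up as it is now, squarely across the rubber-topped edge of the steel tee bar and shift it along until it stays level on the edge all by itself, then leave it balancing there so I can mark it. Do not disturb the marker, the battery or the padlock.

Things in the scene. Friction and masses are not known exactly. Their poses are not given: they have to be found in the camera images.
- blade: Loose dark steel mower blade, 329x50 mm (sails 78), 4 mm sheet, 0.43 to 0.6 kg. x along its length towards the whole tip, z up; it starts lying flat. Origin below the centre hole, level with the tips' undersides, on which it stands. Balance point on the centreline, place unknown: between x = -3 and +35 mm. Centre of mass about 7 mm below the hub section's underside.
- hub (a point): Centre hole (12 mm) at the top face of the blade's hub section, blade frame (0, 0, 20 mm). The hub section, x from -75 to +75 mm, is flat and straight-edged, 50 mm wide, underside at z = 16 mm, top at 20 mm, with two 9 mm holes at x = +-32 mm: take the blade here, across its width. Beyond it the arms step down to the tips.
- full_end (a point): end of the blade's whole tip (x = +171 mm), top face, z = 4 mm; the rear edge of each tip curls up into a sail about 10 mm high
- worn_end (a point): outermost point of the blade's broken tip (x = -158 mm, y = +12 mm), top face, z = 4 mm; shorter than the whole tip, one corner ground off on the slant
- edge_bar: The balancing edge, fixed: 100 mm of steel tee bar, web upwards, on a ply offcut 112x120x15 mm. Flange 60 mm wide, its top at z = 23 mm; the upright web is 5 mm thick and topped with black rubber edging 8 mm wide, whose flat top is the edge, at z = 65 mm. Origin under the middle, on the worktop; x along the edge, z up.
- edge (a point): middle of the edge: top of the rubber edging, 65 mm above the worktop. The rubber gives a little: a blade set down x mm off its balance point leans about 0.02 rad per mm towards its heavy side and settles in about 1 s; more than about 4 mm off it tips until its tip meets the worktop (0.3 rad).
- marker: marker pen lying on the worktop, 17x135x16 mm, bystander
- battery: AA battery lying on the worktop, 14x50x14 mm, bystander
- padlock: brass padlock lying on the worktop at the right, 65x44x14 mm, bystander

How it is judged (in metres and radians):
At the end, for the whole second after the job is handed in: The blade rests with the underside of its hub section on the tee bar's edge and on nothing else, the right way up, level within 0.1 rad (about 6 degrees), crossing the edge within about 21 degrees of square, at rest and released (angle between blade's own z axis and vertical below 0.1 rad and contact force between blade and edge_bar above 2 N and z of edge in the frame of blade between 0.011 and 0.021 m and angle between the x axis of blade and the x axis of edge_bar, either way round above 1.2 rad and contact force between blade and marker below 0.05 N and contact force between blade and battery below 0.05 N and contact force between blade and padlock below 0.05 N and linear speed of blade below 0.02 m/s and angular speed of blade below 0.1 rad/s); the robot touches nothing.
It fails at once if the marker is pushed more than 40 mm (distance of marker from where it was at the start of the episode above 0.04 m).
It fails at once if the battery is pushed more than 40 mm (distance of battery from where it was at the start of the episode above 0.04 m).
It fails at once if the padlock is pushed more than 40 mm (distance of padlock from where it was at the start of the episode above 0.04 m).
It also fails if it takes over 64 s, if anything falls off the work surface, if the arm or the gripper's body presses on something with over 40 N, if the wrist force passes 120 N, or if a joint passes its speed limit or range.

## Working session

There is one attempt and no reset: what is moved stays moved. The work goes in short steps, Python scripts to look and compute and a shell command to move; the robot and the scene stay as the last step left them, time stands still between calls to the robot, and variables do not carry over. Pictures are saved under pics/ and viewed, at most 10 in all, crops included, and the job is handed in when it is done.

```bash
mkdir -p pics
cat > h.py <<'E'
import numpy as np,cv2
from scipy.spatial.transform import Rotation as R
from cell import *
def grab(n):
    ci=camera_info(n); im,d=read_camera(n); return ci,im,d
def rot(ci):
    a=np.array(ci['attitude'],float)
    return a if a.shape==(3,3) else R.from_euler('xyz',a).as_matrix()
def cloud(ci,d):
    f=240/np.tan(np.radians(ci['vertical_fov']/2)); v,u=np.mgrid[:480,:640]
    P=np.stack([(u-ci['cx'])/f*d,(v-ci['cy'])/f*d,d],-1)
    return P@rot(ci).T+np.array(ci['origin'])
def save(n,im): cv2.imwrite('pics/'+n+'.png',im[...,::-1])
E
python3 - <<'E'
from h import *
print(state())
ims=[]
for n in['scene','side']:
    ci,im,d=grab(n);print(n,ci);np.savez(n+'0',im=im,d=d);save(n+'0',im)
E
```

```text
{'t': 0.0, 'joints': array([ 1.20437275e+00,  4.91556020e-01,  1.55948512e+00, -2.09461172e-05,
        1.09170077e+00, -1.05552810e-01]), 'qvel': array([-0.00075774,  0.00025044, -0.00104299, -0.00039111, -0.00019449,
        0.00037619]), 'tau': array([ 2.05561182e-04, -6.12655950e+01, -2.58176279e+01,  6.92420150e-02,
        4.83175053e-02, -1.10248370e-04]), 'eef_pos': array([161.0610763 , 603.61923033, 214.0516695 ]), 'tcp_rot': array([-3.14044784e+00, -1.02608581e-04,  2.88073150e+00]), 'ft_force': array([0.91532571, 0.07240546, 0.14822588]), 'moment': array([-0.02546919, -0.00593961, -0.06729454]), 'grip_force': 0.0, 'opening': 1.000819813453951}
scene {'vertical_fov': 46.18723946356839, 'cx': 317.4031913446188, 'cy': 241.76799985504584, 'origin': array([-327.2922921 , -599.0724934 ,  604.07636576]), 'attitude': array([-2.04835187, -0.00210201, -1.0000294 ])}
side {'vertical_fov': 51.61781820621932, 'cx': 315.4104467934585, 'cy': 233.47612112150395, 'origin': array([ 470.29129317, -719.08297797,  633.58202517]), 'attitude': array([-2.26220061, -0.01524251, -0.07580149])}
```

View pics/scene0.png

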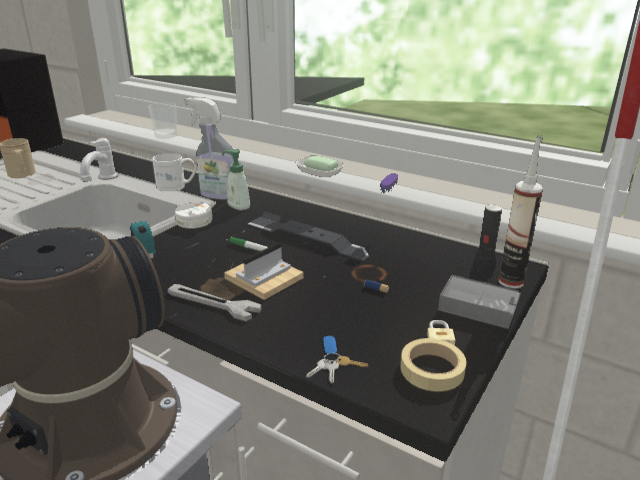

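View pics/side0.png

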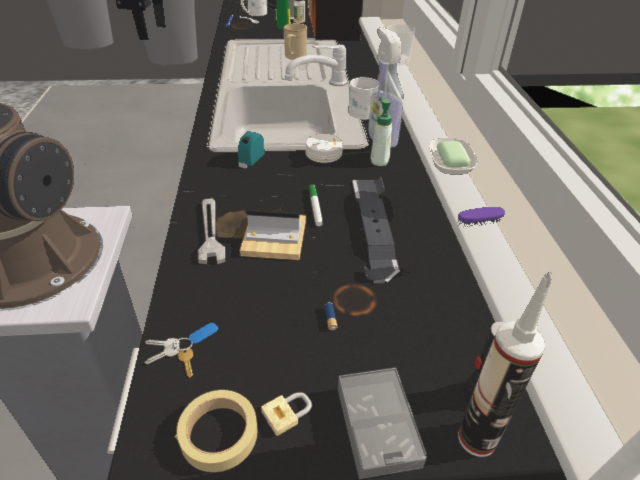

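The side view shows the blade from (368,183) to (385,275), hub around (376,222). The tee bar is at (273,230), with its edge running roughly along x. The marker is at (316,205), the battery at (331,316) and the padlock at (287,410).

Run:
```python
from h import *
s=np.load('side0.npz');c=camera_info('side');P=cloud(c,s['d']);d=s['d']
for n,(u,v) in dict(bl=(377,222),mk1=(313,188),mk2=(320,222),bat=(331,316),edgeL=(249,217),edgeR=(297,217),plyf=(272,250)).items(): print(n,d[v,u],P[v,u].round(0))
print('worktop',P[300,260],P[340,420])
# blade mask: heights in region
reg=np.zeros(d.shape,bool);reg[172:288,345:408]=1
Q=P[...,2]
m=reg&(Q>11)&(Q<30)&(P[...,1]>0)
pts=P[m&(Q>14)][:,:2].astype(np.float32);print(len(pts),cv2.minAreaRect(pts),np.median(Q[m]))
# edge
r=np.zeros(d.shape,bool);r[195:260,235:312]=1
e=r&(Q>56)&(Q<75);pe=P[e];print(len(pe),cv2.minAreaRect(pe[:,:2].astype(np.float32)),np.median(pe[:,2]))
crop=s['im'][150:300,220:420];save('crop0',cv2.resize(crop,(800,600),interpolation=cv2.INTER_CUBIC))
```

```text
bl 989.4434 [661.  45.  22.]
mk1 1085.2043 [542. 177.  18.]
mk2 1001.05884 [548.  63.  13.]
bat 806.4955 [ 546. -187.   16.]
edgeL 949.0812 [409.  39.  51.]
edgeR 936.4219 [500.  22.  60.]
plyf 930.00854 [451. -19.  16.]
worktop [ 429.246142   -131.01901579    1.24340337] [ 683.40335421 -234.37173121    3.09966385]
976 ((662.3175659179688, 107.99486541748047), (219.5941619873047, 59.725677490234375), 84.04972076416016) 22.063853797923343
345 ((455.4554443359375, 32.601951599121094), (13.348104476928711, 99.84070587158203), 81.76667785644531) 64.50354538157376
```

View pics/crop0.png

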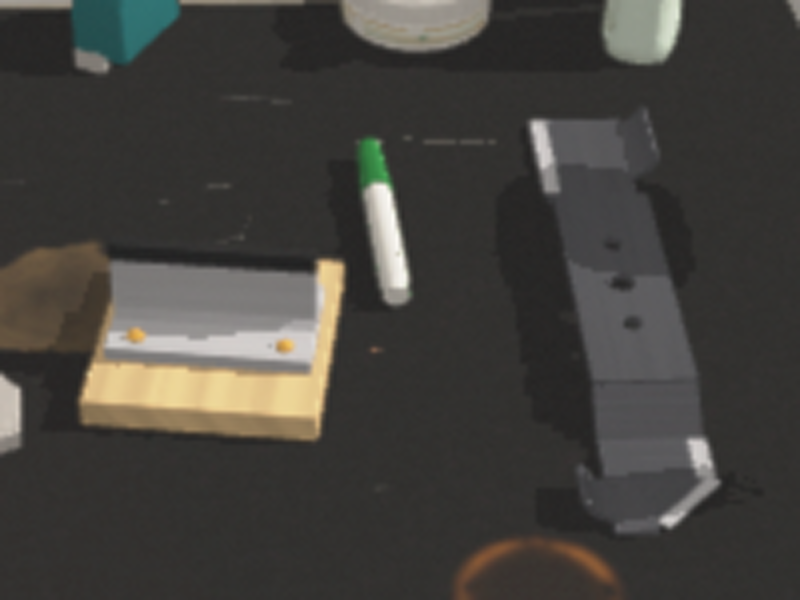

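The crop (4x, offset 220,150) shows the hub holes at crop (612,243), (623,283) and (633,322). The broken tip is at the near end (640,520), so blade +x points away from the camera, roughly world +y.

```bash
cat >> h.py <<'E'
def ray(ci,u,v,z):
    f=240/np.tan(np.radians(ci['vertical_fov']/2)); r=rot(ci)@np.array([(u-ci['cx'])/f,(v-ci['cy'])/f,1]); o=np.array(ci['origin'])
    return o+r*(z-o[2])/r[2]
def togo(x,y,z,yaw):
    s=state();T=R.from_euler('xyz',s['tcp_rot']).as_matrix()
    d=T.T@(np.array([x,y,z])-s['eef_pos']); w=(-(yaw-s['tcp_rot'][2])+np.pi)%(2*np.pi)-np.pi
    print('t',s['t'],'pos',s['eef_pos'].round(1),'yaw',s['tcp_rot'][2].round(3),'move',d.round(1),'turn',round(w,3))
E
python3 - <<'E'
from h import *
c=camera_info('side')
H=[ray(c,220+u/4,150+v/4,20) for u,v in((612,243),(623,283),(633,322))]
print(np.round(H,1)); a=H[0]-H[2];print(np.arctan2(a[1],a[0]),np.linalg.norm(a))
# edges of hub
for u,v in((578,270),(660,270),(592,375),(695,375)): print(ray(c,220+u/4,150+v/4,20).round(1))
togo(H[1][0],H[1][1]+16,180,1.47)
E
```

```text
[[659.7  85.8  20. ]
 [659.8  52.5  20. ]
 [659.4  21.5  20. ]]
1.565914593566395 64.31670858856396
[638.8  64.3  20. ]
[680.3  62.   20. ]
[633.1 -16.7  20. ]
[682.  -19.6  20. ]
t 0.1 pos [161.1 603.7 214.1] yaw 2.881 move [-619.8 -388.5   34.4] turn 1.411
```

```bash
M="python3 -m handwheel"
$M '[[-33,-21,0,0,1],[-66,-42,0,0,1],[-99,-63,0,0,1],[-132,-84,0,0,1],[-165,-105,0,0,1]]'
$M '[[-33,-21,0,0,1],[-66,-42,0,0,1],[-99,-63,0,0,1],[-132,-84,0,0,1],[-165,-105,0,0,1]]'
$M '[[-33,-21,0,0,1],[-66,-42,0,0,1],[-99,-63,0,0,1],[-132,-84,0,0,1],[-165,-105,0,0,1]]'
$M '[[-32,-20,0,0,1],[-64,-40,0,0,1],[-96,-60,0,0,1],[-124,-74,0,0.1,1],[-124,-74,0,0.2,1]]'
$M '[[0,0,0,0.12,1],[0,0,0,0.24,1],[0,0,0,0.36,1],[0,0,0,0.48,1],[0,0,0,0.6,1]]'
$M '[[0,0,0,0.12,1],[0,0,0,0.24,1],[0,0,0,0.36,1],[0,0,0,0.48,1],[0,0,0,0.55,1]]'
$M '[[0,0,0,0,1],[0,0,0,0,1],[0,0,0,0,1]]'
python3 - <<'E'
from h import *
s=state();ci,im,d=grab('wrist');print(ci);save('w1',im);np.savez('w1',im=im,d=d,**ci)
togo(659.8,68,100,1.55);print(s['ft_force'],s['moment'])
E
```

```text
t: 0.52
eef_pos: [294.2, 458.4, 214.4]
tcp_rot: [-3.141, -0.0, 2.881]
ft_force: [0.5, 0.7, 0.1]
opening: 1.002
grip_force: 0.0
t: 0.93
eef_pos: [426.7, 314.2, 214.5]
tcp_rot: [-3.141, -0.0, 2.881]
ft_force: [0.6, 1.4, 0.6]
opening: 0.999
grip_force: 0.0
t: 1.35
eef_pos: [559.1, 170.1, 214.4]
tcp_rot: [-3.141, -0.0, 2.881]
ft_force: [-0.4, 0.9, -0.6]
opening: 0.997
grip_force: 0.0
t: 1.77
eef_pos: [662.0, 64.2, 213.6]
tcp_rot: [-3.141, 0.001, 2.673]
ft_force: [0.4, 0.2, 0.8]
opening: 1.001
grip_force: 0.0
t: 2.18
eef_pos: [658.7, 68.4, 214.2]
tcp_rot: [-3.141, -0.0, 2.075]
ft_force: [-0.3, 0.6, -0.9]
opening: 1.002
grip_force: 0.0
t: 2.6
eef_pos: [658.7, 68.4, 214.2]
tcp_rot: [-3.141, -0.0, 1.524]
ft_force: [0.1, -0.7, 0.4]
opening: 0.999
grip_force: 0.0
t: 2.85
eef_pos: [658.8, 68.4, 214.4]
tcp_rot: [-3.141, -0.0, 1.533]
ft_force: [-0.9, 0.0, -0.4]
opening: 1.0
grip_force: 0.0
{'vertical_fov': 71.63395386024223, 'cx': 317.8754123175947, 'cy': 245.92923626843697, 'origin': array([662.30230599, 138.37862313, 385.40310944]), 'attitude': array([ 2.89387492e+00, -5.17160188e-05, -3.80202530e-02])}
t 2.9 pos [658.9  68.4 214.5] yaw 1.533 move [ -0.4   1.  114.5] turn -0.017
[-0.87439615  0.02711399 -0.3626333 ] [-0.1222851   0.03617132 -0.01282976]
```

View pics/w1.png

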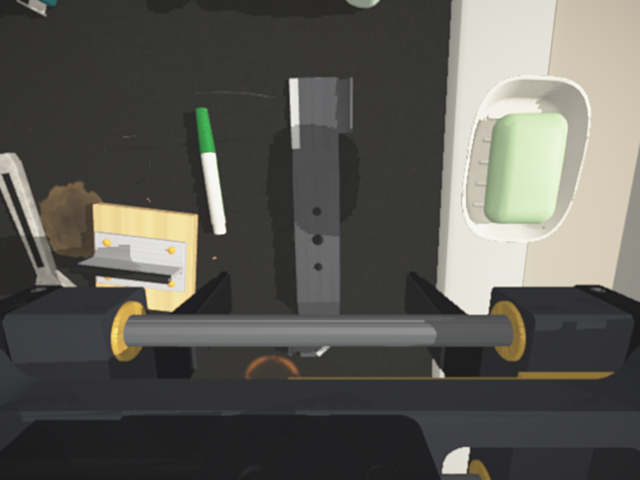

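The wrist view shows the hub holes at (317,211), (318,239) and (318,267). The hub's side edges are near columns 295 and 340, and the tee bar's rubber runs from (80,263) to (178,277).

Run:
```python
from h import *
z=np.load('w1.npz');ci={k:z[k] for k in('vertical_fov','cx','cy','origin','attitude')}
g=cv2.cvtColor(z['im'],cv2.COLOR_RGB2GRAY).astype(float)
for r0,c0 in((211,317),(239,318),(267,318)):
    p=g[r0-7:r0+8,c0-7:c0+8];w=np.clip(np.median(p)-8-p,0,None);v,u=np.mgrid[-7:8,-7:8]
    u=c0+(u*w).sum()/w.sum();v=r0+(v*w).sum()/w.sum();print(u.round(1),v.round(1),ray(ci,u,v,20).round(1))
P=cloud(ci,z['d']);Q=P[...,2]
L=[]
for r in range(210,295,10):
    row=Q[r];k=np.where((row[280:355]>13)&(row[280:355]<28))[0]+280
    if len(k): L.append((ray(ci,k[0]-.5,r,20)[:2],ray(ci,k[-1]+.5,r,20)[:2]))
L=np.array(L);print(L.reshape(-1,4).round(1))
m=L.mean(1);b=np.polyfit(m[:,1],m[:,0],1);print('mid x=',b,'yaw',np.pi/2-np.arctan(b[0]))
e=(Q>58)&(Q<72);e[:,220:]=0;e[300:]=0;pe=P[e];print(len(pe),cv2.minAreaRect(pe[:,:2].astype(np.float32)),np.median(pe[:,2]))
```

```text
316.3 211.0 [658.6  85.8  20. ]
316.9 239.1 [658.  54.  20.]
317.6 266.4 [657.6  21.8  20. ]
[[633.5  87.9 683.1  86. ]
 [632.9  76.8 682.8  74.9]
 [632.2  65.5 682.6  63.5]
 [632.7  53.9 682.3  52. ]
 [632.1  42.3 682.1  40.4]
 [632.6  30.4 681.8  28.5]
 [631.9  18.4 681.5  16.5]
 [631.2   6.2 681.2   4.3]
 [631.7  -6.3 681.   -8.2]]
mid x= [2.03879849e-02 6.56348396e+02] yaw 1.5504111661184046
983 ((455.2225341796875, 35.63457489013672), (9.164280891418457, 100.28629302978516), 80.54865264892578) 65.23637464467032
```

```bash
M="python3 -m handwheel"
$M '[[1,-1,40,-0.017,1],[1,-1,80,-0.017,1],[1,-1,120,-0.017,1],[1,-1,155,-0.017,1],[1,-1,180,-0.017,1]]' |head -3
$M '[[0,0,12,0,1],[0,0,22,0,1],[0,0,28,0,1],[0,0,28,0,1],[0,0,28,0,1]]'
python3 -c "
from h import *;togo(657.9,69.9,6,1.55);print(state()['moment'])"
$M '[[0,0,0,0,0.6],[0,0,0,0,0.4],[0,0,0,0,0.2],[0,0,0,0,0],[0,0,0,0,0]]'
$M '[[0,0,0,0,0],[0,0,0,0,0],[0,0,0,0,0],[0,0,0,0,0],[0,0,0,0,0]]'
```

```text
t: 3.32
eef_pos: [656.7, 69.5, 31.4]
tcp_rot: [-3.139, 0.0, 1.549]
t: 3.73
eef_pos: [658.6, 69.5, 7.8]
tcp_rot: [3.14, -0.0, 1.548]
ft_force: [-0.1, -0.4, -0.1]
opening: 1.004
grip_force: 0.0
t 3.7333 pos [658.6  69.5   7.8] yaw 1.548 move [ 0.4 -0.7  1.8] turn -0.002
[-0.06100286  0.02152767 -0.02302218]
t: 4.15
eef_pos: [658.1, 69.5, 7.0]
tcp_rot: [3.141, -0.0, 1.548]
ft_force: [-0.6, -0.3, 0.5]
opening: 0.704
grip_force: 0.0
t: 4.57
eef_pos: [657.9, 69.5, 6.6]
tcp_rot: [-3.141, -0.0, 1.548]
ft_force: [-1.0, -0.6, 0.9]
opening: 0.522
grip_force: 30.0
```

```bash
M="python3 -m handwheel"
$M '[[0,0,-15,0,0],[0,0,-40,0,0],[0,0,-70,0,0],[0,0,-95,0,0],[0,0,-100,0,0]]' >/dev/null
$M '[[0,0,0,0,0],[0,0,0,0,0],[0,0,0,0,0],[0,0,0,0,0],[0,0,0,0,0]]'
cat >> h.py <<'E'
def weigh(n=16):
    F=[]
    for i in range(n):
        im,d=read_camera('side'); s=state(); F.append(np.r_[s['ft_force'],s['moment']])
    F=np.array(F);print('F',F.mean(0).round(3),'se',(F.std(0)/n**.5).round(3));return im,d
def tilt():
    # blade tilt about y-ish from side depth
    ci=camera_info('side')
E
python3 - <<'E'
from h import *
im,d=weigh();save('lift',im);np.savez('lift',im=im,d=d);print(state()['eef_pos'])
E
```

```text
t: 5.4
eef_pos: [657.4, 69.5, 105.1]
tcp_rot: [-3.139, -0.0, 1.548]
ft_force: [-0.3, -0.9, -6.2]
opening: 0.519
grip_force: 30.0
F [-0.087  0.011 -5.087 -0.131  0.066  0.012] se [0.166 0.112 0.15  0.008 0.007 0.01 ]
[657.93186237  69.47342052 106.63997905]
```

View pics/lift.png

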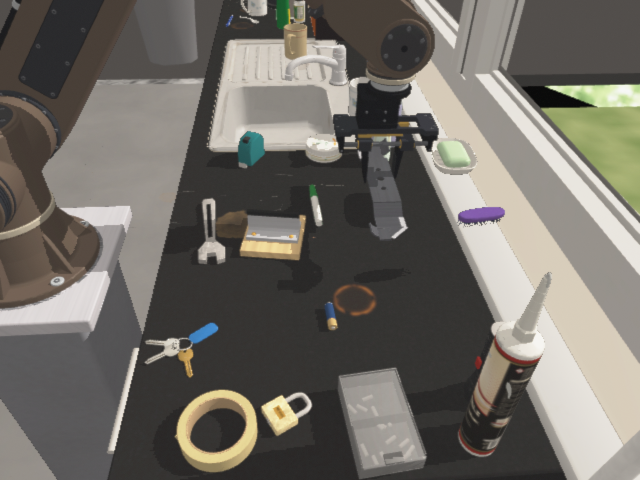

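The blade is held and lifted without disturbing anything, at about 5.1 N. The moment reading needs the sensor bias removed, so I'll set the blade back down and weigh empty.

```bash
M="python3 -m handwheel"
$M '[[0,0,30,0,0],[0,0,60,0,0],[0,0,85,0,0],[0,0,93,0,0],[0,0,98,0,0]]' >/dev/null
$M '[[0,0,2,0,0],[0,0,2,0,0],[0,0,2,0,0.6],[0,0,2,0,1],[0,0,2,0,1]]' 
$M '[[0,0,0,0,1],[0,0,0,0,1],[0,0,-40,0,1],[0,0,-80,0,1],[0,0,-100,0,1]]' >/dev/null
$M '[[0,0,0,0,1],[0,0,0,0,1],[0,0,0,0,1],[0,0,0,0,1],[0,0,0,0,1]]'
python3 - <<'E'
from h import *
im,d=weigh();ci,im,d=grab('wrist');np.savez('w2',im=im,d=d,**ci)
P=cloud(ci,d);Q=P[...,2]
g=cv2.cvtColor(im,cv2.COLOR_RGB2GRAY)
L=[]
for r in range(60,330,10):
    row=Q[r];k=np.where((row[270:375]>13)&(row[270:375]<28))[0]+270
    if len(k)>30: a=ray(ci,k[0]-.5,r,20)[:2];b=ray(ci,k[-1]+.5,r,20)[:2];L.append(np.r_[r,k[0],k[-1],a,b])
print(np.array(L).round(1));togo(658,70,106,1.55)
E
```

```text
t: 7.03
eef_pos: [658.9, 69.5, 8.3]
tcp_rot: [3.139, -0.0, 1.548]
ft_force: [-0.4, -0.4, 0.3]
opening: 0.677
grip_force: 0.0
t: 7.87
eef_pos: [657.4, 69.5, 105.2]
tcp_rot: [-3.139, -0.0, 1.548]
ft_force: [-0.4, 0.6, 0.1]
opening: 1.0
grip_force: 0.0
F [ 0.118  0.139 -0.067 -0.108  0.061  0.008] se [0.133 0.118 0.101 0.007 0.007 0.007]
[[170.  287.  350.  636.6 134.  685.  132.9]
 [180.  286.  350.  635.5 126.6 685.  125.5]
 [190.  286.  350.  635.2 119.1 685.  117.9]
 [200.  286.  350.  634.8 111.5 685.  110.3]
 [210.  286.  350.  634.5 103.7 685.  102.5]
 [220.  287.  350.  634.9  95.9 685.   94.7]
 [230.  287.  349.  634.5  87.9 684.2  86.7]
 [240.  287.  349.  634.1  79.8 684.2  78.6]
 [250.  288.  349.  634.5  71.5 684.2  70.4]
 [260.  288.  349.  634.1  63.2 684.2  62. ]
 [270.  288.  349.  633.8  54.7 684.2  53.5]
 [280.  288.  349.  633.4  46.1 684.2  44.9]
 [290.  289.  348.  633.8  37.3 683.4  36.1]
 [300.  289.  348.  633.4  28.4 683.4  27.2]
 [310.  289.  348.  633.   19.4 683.4  18.2]]
t 8.7167 pos [658.   69.5 106.7] yaw 1.548 move [0.5 0.  0.7] turn -0.002
```

The bias-corrected moment puts the balance point at x ≈ 20 mm (±2). I'll regrip at x ≈ 44, clear of the edge.

```bash
M="python3 -m handwheel"
$M '[[28.5,0,20,0,1],[28.5,0,50,0,1],[28.5,0,80,0,1],[28.5,0,95,0,1],[28.5,0,100,0,1]]' >/dev/null
$M '[[0,0,0,0,1],[0,0,0,0,0.5],[0,0,0,0,0],[0,0,0,0,0],[0,0,0,0,0]]' >/dev/null
$M '[[0,0,0,0,0],[0,0,0,0,0],[0,0,0,0,0],[0,0,0,0,0],[0,0,0,0,0]]'
$M '[[0,0,-15,0,0],[0,0,-40,0,0],[0,0,-70,0,0],[0,0,-95,0,0],[0,0,-100,0,0]]' >/dev/null
$M '[[0,0,0,0,0],[0,0,0,0,0],[0,0,0,0,0],[0,0,0,0,0],[0,0,0,0,0]]'
python3 - <<'E'
from h import *
weigh();togo(459.1,59.3,106,1.406)
E
```

```text
t: 9.97
eef_pos: [658.8, 98.0, 6.8]
tcp_rot: [3.141, -0.0, 1.548]
ft_force: [0.2, -0.7, 2.3]
opening: 0.52
grip_force: 30.0
t: 10.8
eef_pos: [658.1, 97.9, 105.1]
tcp_rot: [-3.139, 0.0, 1.548]
ft_force: [-0.1, 0.6, -6.2]
opening: 0.517
grip_force: 30.0
F [-4.300e-02  2.900e-02 -5.388e+00 -3.000e-03  7.400e-02  4.000e-03] se [0.12  0.097 0.104 0.007 0.006 0.008]
t 11.6 pos [658.6  98.  106.6] yaw 1.548 move [ -43.3 -198.5    0.6] turn 0.142
```

```bash
M="python3 -m handwheel"
$M '[[-9,-38,0,0,0],[-18,-78,0,0,0],[-27,-118,0,0,0],[-36,-158,0,0,0],[-45,-195,0,0.05,0]]' >/dev/null
$M '[[0,-3,0,0.05,0],[0,-3,0,0.09,0],[0,-3,15,0.092,0],[0,-3,25,0.092,0],[0,-3,25,0.092,0]]' >/dev/null
$M '[[0,0,0,0,0],[0,0,0,0,0],[0,0,0,0,0],[0,0,0,0,0]]'
python3 - <<'E'
from h import *
togo(458.8,57.1,56,1.406)
ci,im,d=grab('wrist');np.savez('w3',im=im,d=d,**ci);save('w3',im);g=grab('scene');save('s3',cv2.resize(g[1][180:330,170:370],(800,600)))
P=cloud(ci,d);Q=P[...,2]
L=[]
for r in range(60,330,10):
    row=Q[r];k=np.where((row[270:375]>70)&(row[270:375]<115))[0]+270
    if len(k)>30: L.append(np.r_[r,k[0],k[-1],P[r,k[len(k)//2]]])
print(np.array(L).round(1))
E
```

```text
t: 12.77
eef_pos: [459.9, 57.7, 82.1]
tcp_rot: [3.141, -0.0, 1.406]
ft_force: [0.5, -0.1, -5.7]
opening: 0.519
grip_force: 30.0
t 12.7667 pos [459.9  57.7  82.1] yaw 1.406 move [-0.8 -1.  26.1] turn -0.0
[[ 60.  270.  374.  481.6 171.8  81.6]
 [ 70.  270.  374.  480.9 167.7  81.3]
 [ 80.  270.  374.  480.7 163.3  81.7]
 [ 90.  270.  374.  479.4 158.9  82.6]
 [100.  270.  374.  478.8 154.7  82. ]
 [110.  270.  374.  478.5 150.3  81.4]
 [120.  270.  374.  477.3 145.8  82.2]
 [130.  270.  374.  477.1 141.3  80.8]
 [140.  270.  374.  475.8 136.7  81.2]
 [150.  270.  374.  475.1 132.   81.7]
 [160.  270.  366.  472.3 127.6  81. ]
 [170.  270.  366.  471.  122.9  80.9]
 [180.  270.  365.  470.2 118.   80. ]
 [190.  270.  365.  469.9 113.   81.5]
 [200.  270.  366.  469.  108.   82.1]
 [210.  270.  366.  468.3 103.5  86.1]
 [220.  270.  367.  468.   98.8  88.3]
 [230.  270.  367.  467.2  94.3  91. ]
 [240.  270.  368.  466.   90.1  94.5]
 [250.  270.  368.  465.8  85.7  97.1]
 [260.  270.  368.  464.9  80.5  96.2]
 [270.  270.  367.  464.1  75.4  96.1]
 [280.  270.  374.  464.7  70.1  96.5]
 [290.  270.  374.  463.8  64.7  96.1]
 [300.  270.  373.  462.5  59.7  96.8]
 [310.  270.  372.  461.6  54.3  96.8]]
```

View pics/s3.png

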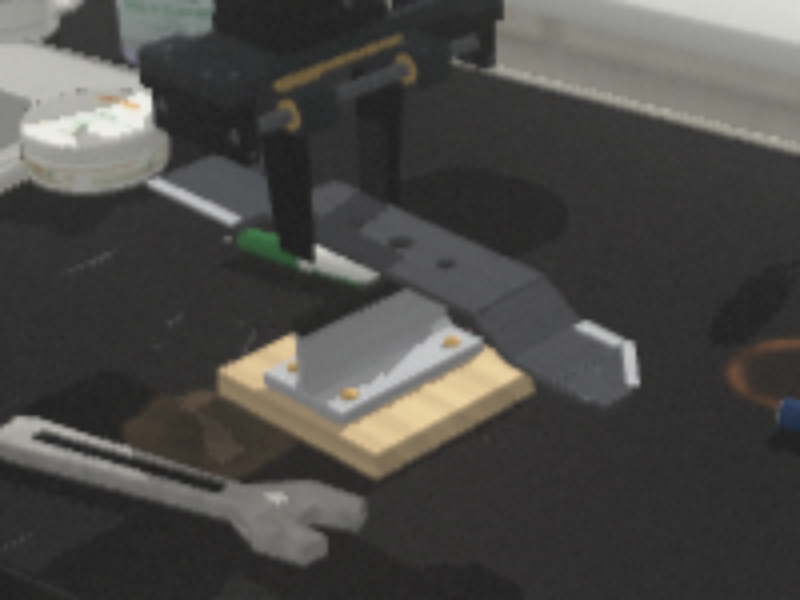

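View pics/w3.png

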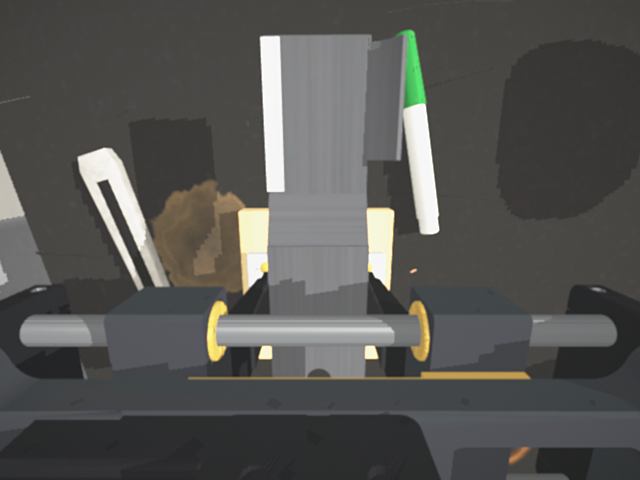

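The blade hangs level over the bar and the marker is undisturbed. The hub step (x=75) at row 246 confirms a grip at x≈44. Lowering it onto the edge.

```bash
M="python3 -m handwheel"
$M '[[-0.8,-1,8,0,0],[-0.8,-1,15,0,0],[-0.8,-1,20,0,0],[-0.8,-1,23,0,0],[-0.8,-1,23,0,0]]'
$M '[[0,0,1,0,0],[0,0,2,0,0],[0,0,3,0,0],[0,0,3,0,0],[0,0,3,0,0]]'
python3 - <<'E'
from h import *
weigh(6);print(state()['eef_pos'])
E
```

```text
t: 13.28
eef_pos: [458.1, 57.1, 57.7]
tcp_rot: [-3.14, 0.0, 1.406]
ft_force: [0.1, 0.5, -6.8]
opening: 0.517
grip_force: 30.0
t: 13.7
eef_pos: [458.7, 57.1, 55.9]
tcp_rot: [3.141, -0.0, 1.406]
ft_force: [0.6, -0.3, -1.8]
opening: 0.517
grip_force: 30.0
F [-0.235  0.066 -1.81  -0.021  0.104 -0.009] se [0.253 0.154 0.277 0.009 0.006 0.012]
[458.64786737  57.07106342  55.74723543]
```

```bash
M="python3 -m handwheel"
cat >> h.py <<'E'
def wt():
    ci,im,d=grab('wrist');Q=cloud(ci,d)
    a=np.median(Q[70:150,290:355].reshape(-1,3),0);b=np.median(Q[255:275,290:355].reshape(-1,3),0)
    L=np.linalg.norm(a[:2]-b[:2]);print('t',state()['t'],'tip',a.round(1),'hub',b.round(1),'tip-up angle',((a[2]-b[2]+16)/L).round(3));return ci,im,d
E
python3 -c "from h import *;wt()"
$M '[[0,0,0,0,0.55],[0,0,0,0,0.6],[0,0,0,0,0.65]]'
python3 -c "from h import *;wt()"
$M '[[0,0,0,0,0.7],[0,0,0,0,0.8],[0,0,0,0,0.8],[0,0,0,0,0.8],[0,0,0,0,0.8]]'
python3 -c "from h import *;wt()"
$M '[[0,0,0,0,0.8],[0,0,0,0,0.8],[0,0,0,0,0.8],[0,0,0,0,0.8],[0,0,0,0,0.8]]'
python3 -c "from h import *;wt();save('s4',grab('side')[1])"
```

```text
t 14.05 tip [476.8 150.   54. ] hub [464.8  77.4  69.9] tip-up angle 0.002
t: 14.3
eef_pos: [458.6, 57.1, 55.7]
tcp_rot: [3.141, -0.0, 1.406]
ft_force: [0.2, 0.3, -0.3]
opening: 0.618
grip_force: 0.0
t 14.35 tip [477.1 151.   46.6] hub [464.7  76.5  67.3] tip-up angle -0.061
t: 14.77
eef_pos: [458.5, 57.1, 55.6]
tcp_rot: [-3.142, -0.0, 1.406]
ft_force: [-0.4, -0.1, -0.4]
opening: 0.798
grip_force: 0.0
t 14.8167 tip [477.8 154.3  22.9] hub [464.3  74.4  60.2] tip-up angle -0.263
t: 15.23
eef_pos: [458.5, 57.1, 55.6]
tcp_rot: [3.142, -0.0, 1.406]
ft_force: [0.3, 1.0, 0.4]
opening: 0.798
grip_force: 0.0
t 15.2833 tip [477.7 154.   24.8] hub [464.3  74.5  60.7] tip-up angle -0.247
```

```bash
M="python3 -m handwheel"
$M '[[0,0,0,0,0.8],[0,0,0,0,0.8],[0,0,0,0,0.8],[0,0,0,0,0.8],[0,0,0,0,0.8]]' >/dev/null
python3 -c "from h import *;wt()"
$M '[[0,0,0,0,0.8],[0,0,0,0,0.8],[0,0,0,0,0.8],[0,0,0,0,0.8],[0,0,0,0,0.8]]' >/dev/null
python3 -c "from h import *;wt();save('s5',cv2.resize(grab('side')[1][120:270,200:400],(800,600)))"
```

```text
t 15.8 tip [476.9 150.9  47.8] hub [464.6  76.7  67.7] tip-up angle -0.051
t 16.2667 tip [477.3 152.4  36.6] hub [464.4  75.5  64. ] tip-up angle -0.147
```

View pics/s5.png

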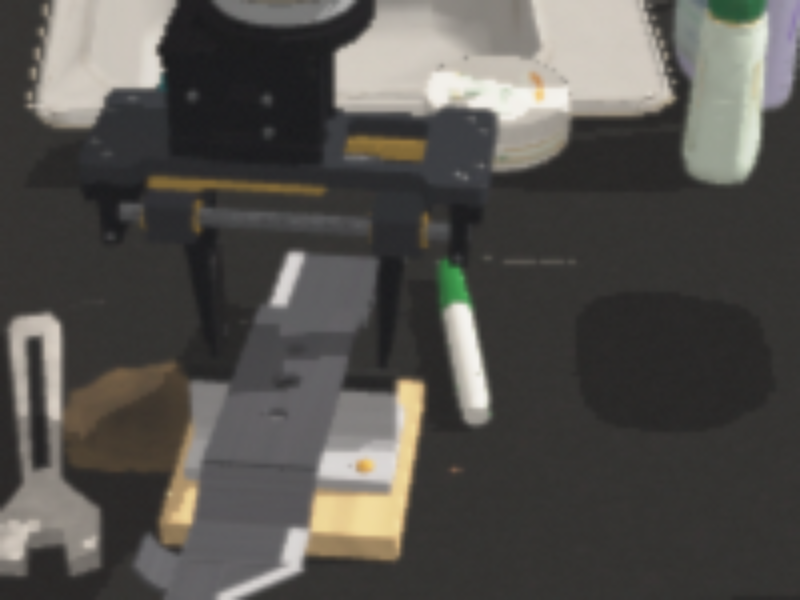

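The blade is rocking on the edge inside the open fingers and is still swinging, so I'll let it settle.

```bash
M="python3 -m handwheel"
Z='true'
$M '[[0,0,0,0,0.8],[0,0,0,0,0.8],[0,0,0,0,0.8],[0,0,0,0,0.8],[0,0,0,0,0.8]]' >/dev/null; python3 -c "from h import *;wt()"
$M '[[0,0,0,0,0.8],[0,0,0,0,0.8],[0,0,0,0,0.8]]' >/dev/null; python3 -c "from h import *;wt()"
$M '[[0,0,0,0,0.8],[0,0,0,0,0.8],[0,0,0,0,0.8]]' >/dev/null; python3 -c "from h import *;wt()"
$M '[[0,0,0,0,0.8],[0,0,0,0,0.8],[0,0,0,0,0.8],[0,0,0,0,0.8],[0,0,0,0,0.8]]' >/dev/null; python3 -c "from h import *;wt()"
$M '[[0,0,0,0,0.8],[0,0,0,0,0.8],[0,0,0,0,0.8],[0,0,0,0,0.8]]' >/dev/null; python3 -c "from h import *;wt()"
```

```text
t 16.7833 tip [477.6 153.6  28.2] hub [464.4  74.8  61.6] tip-up angle -0.218
t 17.0833 tip [477.4 152.7  34.2] hub [464.4  75.3  63.3] tip-up angle -0.167
t 17.3833 tip [477.  151.4  43.5] hub [464.6  76.2  66.1] tip-up angle -0.087
t 17.85 tip [477.1 151.8  40.8] hub [464.5  75.9  65.3] tip-up angle -0.111
t 18.2333 tip [477.4 153.   32.3] hub [464.3  75.2  62.8] tip-up angle -0.183
```

It oscillates about −0.145 rad, with the whole tip down, so the balance point is roughly 5 mm further towards +x. I'll regrip at the next top of the swing and shift the blade 5 mm towards −x.

```bash
M="python3 -m handwheel"
$M '[[0,0,0,0,0.8],[0,0,0,0,0.8],[0,0,0,0,0.8],[0,0,0,0,0.8]]' >/dev/null
$M '[[0,0,0,0,0.8],[0,0,0,0,0.8],[0,0,0,0,0.7],[0,0,0,0,0.65],[0,0,0,0,0.6]]' >/dev/null
$M '[[0,0,0,0,0],[0,0,0,0,0],[0,0,0,0,0],[0,0,0,0,0],[0,0,0,0,0]]'
python3 -c "from h import *;wt()"
$M '[[0,0,-5,0,0],[0,0,-10,0,0],[-2.5,0,-10,0,0],[-5,0,-10,0,0],[-5,0,-10,0,0]]'
python3 -c "from h import *;wt();weigh(5)"
```

```text
t: 19.4
eef_pos: [458.6, 57.0, 55.6]
tcp_rot: [3.141, -0.0, 1.406]
ft_force: [0.8, -0.6, 0.9]
opening: 0.518
grip_force: 30.0
t 19.45 tip [477.1 151.4  43.8] hub [464.6  76.2  66.3] tip-up angle -0.085
t: 19.87
eef_pos: [457.5, 51.8, 65.6]
tcp_rot: [-3.141, -0.0, 1.406]
ft_force: [0.1, -0.0, -5.6]
opening: 0.521
grip_force: 30.0
t 19.9167 tip [476.  145.9  55.1] hub [463.6  71.1  76.5] tip-up angle -0.071
F [-1.270e-01  2.900e-01 -5.869e+00 -3.000e-03  5.100e-02  2.000e-02] se [0.3   0.112 0.3   0.013 0.004 0.02 ]
```

```bash
M="python3 -m handwheel"
$M '[[0,0,4,0,0],[0,0,7,0,0],[0,0,9,0,0],[0,0,10,0,0],[0,0,10,0,0]]'
$M '[[0,0,0,0,0],[0,0,0,0,0],[0,0,0,0,0.55],[0,0,0,0,0.6],[0,0,0,0,0.7]]' >/dev/null
$M '[[0,0,0,0,0.8],[0,0,0,0,0.8],[0,0,0,0,0.8]]' >/dev/null; python3 -c "from h import *;wt()"
$M '[[0,0,0,0,0.8],[0,0,0,0,0.8],[0,0,0,0,0.8]]' >/dev/null; python3 -c "from h import *;wt()"
$M '[[0,0,0,0,0.8],[0,0,0,0,0.8],[0,0,0,0,0.8]]' >/dev/null; python3 -c "from h import *;wt()"
$M '[[0,0,0,0,0.8],[0,0,0,0,0.8],[0,0,0,0,0.8]]' >/dev/null; python3 -c "from h import *;wt()"
$M '[[0,0,0,0,0.8],[0,0,0,0,0.8],[0,0,0,0,0.8]]' >/dev/null; python3 -c "from h import *;wt()"
```

```text
t: 20.58
eef_pos: [457.7, 52.4, 55.8]
tcp_rot: [-3.142, -0.0, 1.406]
ft_force: [-3.2, 4.2, 7.4]
opening: 0.52
grip_force: 30.0
t 21.3 tip [475.8 144.6  56.7] hub [463.9  72.8  70.8] tip-up angle 0.026
t 21.6 tip [475.8 144.9  55. ] hub [463.9  72.6  70.2] tip-up angle 0.011
t 21.9 tip [475.9 145.1  53.9] hub [463.8  72.4  69.8] tip-up angle 0.001
t 22.2 tip [475.9 145.1  54.3] hub [463.8  72.5  70. ] tip-up angle 0.005
t 22.5 tip [475.8 145.   54.4] hub [463.9  72.5  70.1] tip-up angle 0.005
```

It is level to about 0.005 rad and settled. Opening fully and withdrawing straight up.

```bash
M="python3 -m handwheel"
$M '[[0,0,0,0,1],[0,0,0,0,1],[0,0,0,0,1],[0,0,0,0,1],[0,0,0,0,1]]' 
$M '[[0,0,-10,0,1],[0,0,-30,0,1],[0,0,-60,0,1],[0,0,-95,0,1],[0,0,-130,0,1]]' >/dev/null
$M '[[0,0,0,0,1],[0,0,0,0,1],[0,0,0,0,1],[0,0,0,0,1],[0,0,0,0,1]]'
python3 - <<'E'
from h import *
ci,im,d=grab('wrist');P=cloud(ci,d);save('w6',im)
for r in range(60,330,20): print(r,P[r,320].round(1))
E
```

```text
t: 22.92
eef_pos: [457.7, 52.1, 55.6]
tcp_rot: [3.142, -0.0, 1.406]
ft_force: [-0.2, -0.1, -0.0]
opening: 0.996
grip_force: 0.0
t: 23.75
eef_pos: [457.2, 52.1, 184.5]
tcp_rot: [-3.139, 0.0, 1.406]
ft_force: [-0.6, 0.2, 0.5]
opening: 0.996
grip_force: 0.0
60 [486.7 214.5   1.3]
80 [483.9 197.3   0.8]
100 [479.2 170.6  54. ]
120 [476.6 154.9  54.7]
140 [474.  139.   53.5]
160 [471.2 122.4  54.2]
180 [468.4 105.5  55.9]
200 [465.7  89.1  64.6]
220 [462.9  72.6  70. ]
240 [460.   54.9  69.8]
260 [456.8  35.6  65.8]
280 [453.9  18.3  70.4]
300 [450.7  -1.4  69.3]
320 [463.8  83.1 279.1]
```

View pics/w6.png

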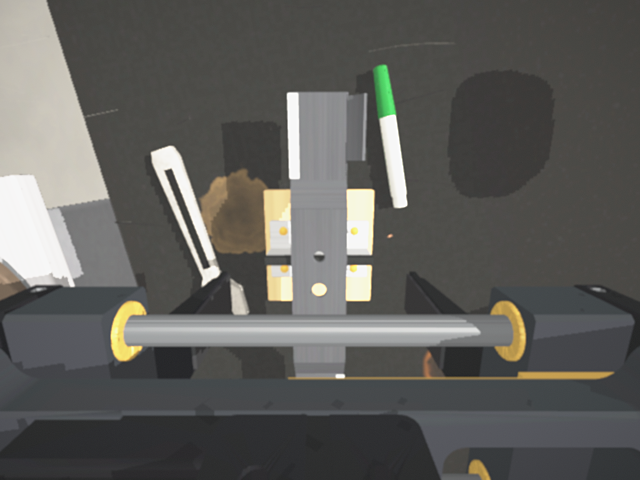

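The blade sits square and level across the edge, with the rubber just below the hole at (319,256). The marker is clear and the gripper is well above.

```bash
python3 -c "
from cell import *
print(job_done())"
```

```text
the job is handed in; nothing more can be done
None
```

The blade is balancing level (within about 0.01 rad) and square on the tee bar's edge, released, with the balance point about 27 mm from the centre hole towards the whole tip; the marker was not disturbed, and the arm never went near the battery or padlock.

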